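# Third hand for the cuckoo carver

### The job

Put the small pinecone weight that is standing in front of the sprung stop back into its own empty pocket in the weight rack, upright and right down. Then slide the cuckoo on its foot block, standing on the bench with the beak end leading, flush and centred against the stop's plate and press until the pointer is midway between the two lines (the plate about half way in, never to its end), and finish while still holding it there with the gripper at that steady push, so that I can screw on its wings. Leave the mallet, the leaf bob and the large weight alone.

Things in the scene. Friction and masses are not known exactly. Their poses are not given: they have to be found in the camera images.
- stop: Sprung stop: dark steel housing bolted to the bench, 106 long, 130 wide, 49 high, with a bright push plate at its open front. Origin on the bench under the middle of the plate's front face at rest; +x horizontally into the stop (the way to push), +z up. The housing begins at x = 16. Two light index lines cross its cover at x = 45 and 55.
- press_plate (a joint): Travel of the push plate along the stop's +x, m: 0 at rest (out), 0.020 at its end. Its spring takes 1 N per mm, no preload (0.010 = 10 N). Plate 96 wide, 3 to 45 mm above the bench. Its pin pointer, 40 mm behind its face and up to 64 mm high, rides over the cover and meets the first line at 0.005, the second at 0.015.
- plate_face (a point): Middle of the plate's front face, 11 mm above the bench; moves with the plate.
- bird: Pale linden cuckoo on a foot block, one loose piece, about 0.11 kg. Block 80 long (x), 40 wide (y), 22 high; 82 high over all. The wings are flat upright faces 34 apart in y, x -23 to +17, 37 to 61 mm above the bench: grip across them 50 mm up. Origin mid underside of the block; +x to the beak end, +z up. Nothing reaches past the block's front; the tail overhangs its rear by 8.
- bird_front (a point): Middle of the flat front end (beak end) of the foot block, 40 mm ahead of the bird's origin and 11 mm up; this face goes against the plate.
- weight_small: Small cast-iron pinecone weight painted dull bronze, about 0.28 kg, round, standing upright: 90 high, foot 25 across, widening to 38 across from 36 to 59 mm up (grip there, about 50 mm up), then narrowing to a small wire eye on top. Origin in the middle of its foot, z up. It stands between the bird and the stop.
- rack: Dark wooden weight rack fixed to the bench, 80 (x) by 180 (y) by 40 high, with two round pockets 30 deep, their floors 10 mm above the bench. Origin in the middle of its underside. The smaller pocket, 45 across at y = -45 mm, is empty and belongs to the small weight; the bigger, 55 across at y = +45 mm, holds the large weight.
- rack_hole0 (a point): Centre of the mouth of the smaller, empty pocket, 40 mm above the bench.
- weight_large: Large pinecone weight, 46 across, 105 high, standing in the bigger pocket (its top 115 mm above the bench). Origin in the middle of its foot. Leave alone.
- bob: Flat walnut leaf-shaped pendulum bob, about 90 by 73 by 7, lying on the bench. Leave alone.
- mallet: Boxwood carver's mallet lying on the bench: head 56 across and 100 long towards its +x, handle 22 across to -x, 250 over all. Origin on the bench under the handle, 80 mm from the handle's end. Leave alone.

How it is judged:
On the way:
1. the small weight stands upright, right down in the small pocket, let go (horizontal distance between weight_small and rack_hole0 below 0.01 m and z of weight_small in the frame of rack below 0.017 m and angle between weight_small's own z axis and vertical below 0.2 rad and contact force between the fingers and weight_small below 0.1 N), for 0.2 s.
At the end, for the whole second after the job is handed in: Small weight upright (0.2 rad), let go, in the small pocket (10 mm of centre, foot under 17 mm up). Gripper still holding the bird on the bench (7 mm, tilt 0.12 rad), beak end flat on the plate (0.12 rad, 15 mm of middle), plate 5 to 15 mm in (5 to 15 N), all through the last second (all of step 1 and value of joint press_plate between 0.005 and 0.015 m and contact force between bird and stop between 3.5 and 17 N and x of bird_front in the frame of stop between 0.001 and 0.019 m and y of bird_front in the frame of stop between -0.015 and 0.015 m and angle between the x axis of bird and the x axis of stop, either way round below 0.12 rad and angle between bird's own z axis and vertical below 0.12 rad and height (world z) of bird below 0.007 m and contact force between the fingers and bird above 1 N); the arm keeps its last pose, push and grip.
It fails at once if the plate was driven to the end of its travel (past 18.5 mm) (value of joint press_plate above 0.0185 m).
It fails at once if the leaf bob was moved more than 30 mm (distance of bob from where it was at the start of the episode above 0.03 m).
It fails at once if the mallet was moved more than 30 mm (distance of mallet from where it was at the start of the episode above 0.03 m).
It fails at once if the large weight was moved more than 30 mm (distance of weight_large from where it was at the start of the episode above 0.03 m).
It also fails if it takes over 58 s, if anything falls off the work surface, if the arm or the gripper's body presses on something with over 40 N, if the wrist force passes 120 N, or if a joint passes its speed limit or range.

### The arm

A 6-joint arm with a two-finger parallel gripper is mounted at the origin on the work surface. World frame = base frame: x ahead of the robot, y to its left, z up, the work surface at z = 0. Lengths are in m, angles in rad, forces in N, time in s.
With the tool pointing down it reaches from about 0.35 to 0.975 m from the base axis. Payload 17.4 kg.
Tool frame: the origin (TCP) lies on the front face of the gripper's body, between the roots of the fingers; the fingertips stand 73 mm ahead of it and the grasp point (between the pads) lies r.grasp_offset ahead of it (r.grasp_offset is the distance from the TCP to the grasp point, in m); z points along the fingers, y is the line along which they close (so a half turn about z gives the same grasp; the last joint's range is limited). The gripper opens to 85 mm and grips with 20 to 120 N. Pads are 22 mm wide; open, the fingers measure 114 mm over their backs; the gripper's body (76 mm by 85 mm) begins 54 mm behind the grasp point. The pads swing forward as they close: fully open they stand 13 mm farther back than shut.
Start: joints at [-1.303, 0.116, 1.442, -0, 1.584, -0.038], TCP at [0.203, -0.644, 0.304] pointing down, gripper open.
Joint ranges: [-2.83, 2.83], [-0.83, 2.19], [0.07, 2.5], [-1.14, 4.28], [0.01, 3], [-2.97, 2.97]. Speed limits (rad/s): [1.89, 1.89, 2.22, 3.14, 3.14, 3.14].

### API

Orientations are given as a unit quaternion [w, x, y, z].
In Python, from cell import r, eyes gives the robot as it stands.
- The arm moves only by the tool send_rows, never from a script. Its argument "commands" is a list of rows, each an object of numbers: "dx", "dy", "dz": the shift along the tool's x, y, z in shares of 0.8 m (1.0 is 0.8 m); "rx", "ry", "rz": the turn, a rotation vector about the tool's x, y, z in fractions of the full range, 1 being 120 degrees; "hand": the finger opening in cm, from 0 to 8.54. A call has 1 to 20 rows; each row is the pose to reach, as a shift and turn from the pose commanded when the call began, along the tool's axes at that moment; what a row does not reach only later rows make up. A row lasts 1/12 s, in which the tool goes at most 41.7 mm and 7.16 degrees, less where a joint would pass 70% of its speed; a pose out of reach is approached as far as the arm can. No shift or turn number may pass 1 either way. A call with a gripper value outside its range is refused whole. The fingers move at their own pace and stop on an object; "squeeze" is the grip in N (left out, the last holds). Time passes only in rows, so rows that repeat a pose let the fingers close. It gives the time, the measured TCP pose, the force, the opening and the grip force at its end, in the units of the state.
- r.get_state(): the state, without advancing time (a new reading comes with each control period).
- eyes.snapshot(name): name is "scene" or "top"; returns a dict with "color" (400x640x3 uint8, red, green, blue), "z_map" (400x640 float32, m along the optical axis (not along the pixel's ray), 0 where there is no reading), "fovy" (degrees; the focal length in pixels is half the picture's height over the tangent of half this angle, whatever the lens; pixels are square), "cx", "cy" (the principal point, pixels), "distortion" ([k1, k2, p1, p2, k3] as OpenCV has them; the pictures are not rectified), "world_from_camera" (4x4, takes a point from camera to world coordinates). Camera axes: x right, y up, looking along -z (the intrinsics and any distortion apply to the point x, -y, -z); pixel columns grow to the right and rows downward; lengths in m; the calibration is good to about 2 mm. A picture is of the moment at which its call begins.
- r.finish_job(): hands the job in; it is judged then, once.
The state is a dict: "clock": time; "qpos": joint angles; "dq": joint speeds; "joint_efforts": joint torques, N m; "tool_pos": TCP position; "ee_rot": TCP orientation; "contact_force": force on the tool from outside, world axes, zero at the start; "ft_torque": the same for the moment, N m; "gripper_width": finger opening in m; "gripper_force": force on a finger pad.
Only numpy, scipy, OpenCV 4.12 (cv2) and the standard library are available. Lean on these libraries where they do the work, as an engineer would, in place of code of your own. Each camera call takes 0.05 s, during which the arm holds its last target. There are 200 camera calls.

## Working session

There is one attempt and no reset: what is moved stays moved. The work goes in short steps, Python scripts to look and compute and a tool call to move; the robot and the scene stay as the last step left them, time stands still between calls to the robot, and variables do not carry over. Pictures are saved under pics/ and viewed, at most 10 in all, crops included, and the job is handed in when it is done.

Besides the shell and the picture viewer there is one more tool, called after "Emit:" as name([rows], argument=value, ...), one row to a line, values as JSON. send_rows: Moves the arm, as the interface text tells. Its arguments: {"type":"object","properties":{"commands":{"type":"array"},"squeeze":{"type":"number"}},"required":["commands"]}

```bash
mkdir -p pics; ls; cat > h.py <<'E'
import numpy as np, cv2, pickle
def K(s):
    f=200/np.tan(np.radians(s["fovy"])/2)
    return np.array([[f,0,s["cx"]],[0,f,s["cy"]],[0,0,1.]])
def ray(s,uv):
    p=cv2.undistortPoints(np.float64(uv).reshape(-1,1,2),K(s),np.float64(s["distortion"])).reshape(-1,2)
    d=np.c_[p[:,0],-p[:,1],-np.ones(len(p))]
    T=np.array(s["world_from_camera"]); return T[:3,3],d@T[:3,:3].T
def onz(s,uv,z):
    o,d=ray(s,uv); return o+d*((z-o[2])/d[:,2])[:,None]
def cloud(s):
    v,u=np.mgrid[0:400,0:640]; uv=np.c_[u.ravel(),v.ravel()]
    o,d=ray(s,uv); P=o+d*s["z_map"].ravel()[:,None]; P[s["z_map"].ravel()==0]=np.nan
    return P.reshape(400,640,3)
E
python3 - <<'E'
from cell import r,eyes
from h import *
for n in("scene","top"):
    s=eyes.snapshot(n); pickle.dump(s,open(n+".pkl","wb"))
    cv2.imwrite(f"pics/{n}0.png",s["color"][:,:,::-1]); print(n,s["fovy"],s["distortion"],np.round(s["world_from_camera"],3).tolist())
print(r.get_state(),r.grasp_offset)
E
```

```text
pics
scene 43.61383932891979 [-0.04786079  0.          0.          0.          0.        ] [[-0.88, -0.334, 0.338, 0.934], [0.475, -0.638, 0.606, 0.692], [0.013, 0.694, 0.72, 0.963], [0.0, 0.0, 0.0, 1.0]]
top 47.352253699431614 [0.02631968 0.         0.         0.         0.        ] [[-0.006, 0.995, -0.099, 0.418], [-1.0, -0.009, -0.025, -0.055], [-0.025, 0.099, 0.995, 0.989], [0.0, 0.0, 0.0, 1.0]]
{'clock': 0.1, 'qpos': array([-1.30281037e+00,  1.16466602e-01,  1.44221526e+00, -1.29589789e-05,
        1.58402057e+00, -3.77966278e-02]), 'dq': array([ 6.78739886e-04, -5.64677479e-04, -4.06741721e-03, -1.95978537e-04,
        9.77683789e-05,  7.04803678e-04]), 'joint_efforts': array([ 6.42701591e-03, -7.33659840e+01, -6.33784819e+01,  1.62319020e-04,
        5.28148652e-03, -9.41331386e-07]), 'tool_pos': array([ 0.20316621, -0.6435944 ,  0.30320625]), 'ee_rot': array([-5.50477483e-04,  9.88334737e-01,  1.52296224e-01, -7.01603898e-05]), 'contact_force': array([ 0.33224098, -0.11615801, -0.42268778]), 'ft_torque': array([-0.01852374, -0.00159645,  0.0235336 ]), 'gripper_force': 0.0, 'gripper_width': 0.08535397090088069} 0.0539
```

View pics/scene0.png

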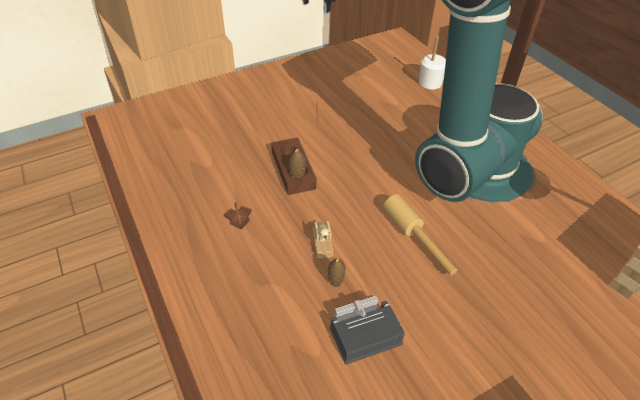

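View pics/top0.png

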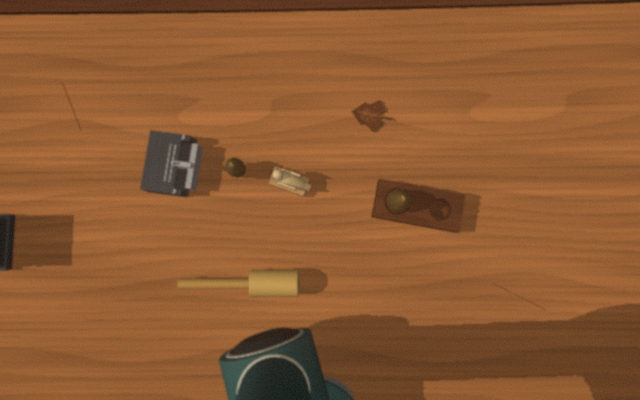

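The scene view shows the stop at (366,330), small weight (337,271), bird (323,238), rack (293,165), mallet and leaf. In the top view the stop is at (172,163) with its plate at x≈195, the weight at (235,167), the bird at (290,180) and the empty pocket at (440,209).

```bash
python3 - <<'E'
from h import *
s=pickle.load(open("top.pkl","rb")); P=cloud(s); c=s["color"]
hsv=cv2.cvtColor(c,cv2.COLOR_RGB2HSV)
print("bench z",np.nanmedian(P[50:90,200:300,2]))
def box(n,x0,x1,y0,y1,zl,zh):
    m=np.zeros(P.shape[:2],bool); m[y0:y1,x0:x1]=1
    m&=(P[...,2]>zl)&(P[...,2]<zh); Q=P[m]
    rr=cv2.minAreaRect(Q[:,:2].astype(np.float32)*1000)
    print(n,m.sum(),"mean",Q.mean(0).round(4),"zmax",Q[:,2].max().round(4),"rect",np.round(rr[0],1),np.round(rr[1],1),round(rr[2],2)); return m
box("stop cover",130,215,120,205,.044,.054)
box("stop all",130,215,120,205,.035,.08)
box("plate/pointer",130,215,120,205,.054,.08)
box("weight >36",220,255,145,190,.036,.1); box("weight mid",220,255,145,190,.03,.06); box("weight top",220,255,145,190,.07,.1)
box("bird foot",262,318,155,205,.015,.03); box("bird all",262,318,155,205,.012,.1); box("bird >37",262,318,155,205,.033,.1); box("bird top",262,318,155,205,.065,.1)
box("rack top",360,475,165,245,.034,.046); box("large top",360,475,165,245,.07,.13)
m=box("pocket",425,455,190,230,.0,.03)
for n,(x0,x1,y0,y1) in dict(stop=(135,250,120,210),bird=(215,330,140,210),rack=(365,470,170,240)).items():
    cv2.imwrite(f"pics/{n}.png",cv2.resize(c[y0:y1,x0:x1,::-1],None,fx=5,fy=5,interpolation=cv2.INTER_CUBIC))
a=cv2.resize(c[120:220,130:330,::-1],None,fx=4,fy=4,interpolation=cv2.INTER_CUBIC)
s2=pickle.load(open("scene.pkl","rb"))["color"]; b=cv2.resize(s2[205:365,290:410,::-1],(225,200*300//200),interpolation=cv2.INTER_CUBIC)
cv2.imwrite("pics/a.png",a)
E
```

```text
bench z -0.0006973222026392945
stop cover 2207 mean [0.5842 0.2918 0.0481] zmax 0.054 rect [582.7 280.3] [106.2 127.8] 81.88
stop all 2527 mean [0.5828 0.2857 0.0477] zmax 0.0663 rect [582.6 280. ] [106.5 127.9] 81.69
plate/pointer 66 mean [0.5788 0.2503 0.0564] zmax 0.0663 rect [578.8 251.7] [39.2 10.2] 81.19
weight >36 297 mean [0.5685 0.1371 0.0687] zmax 0.091 rect [570.7 140.5] [35.3 36.9] 3.46
weight mid 69 mean [0.5636 0.1312 0.0476] zmax 0.0599 rect [568.5 138.8] [31.4 35.5] 12.76
weight top 146 mean [0.5706 0.139  0.078 ] zmax 0.091 rect [572.  140.9] [26.7 25.3] 89.29
bird foot 217 mean [0.538  0.0276 0.0217] zmax 0.03 rect [544.1  26.7] [87. 40.] 69.75
bird all 743 mean [0.5416 0.0268 0.0477] zmax 0.0837 rect [544.2  27.1] [87.9 40. ] 69.75
bird >37 504 mean [0.5436 0.0275 0.0599] zmax 0.0837 rect [544.5  28.9] [84.3 34.2] 70.94
bird top 117 mean [0.552  0.0492 0.0761] zmax 0.0837 rect [554.   50.3] [29.3 23.8] 35.39
rack top 2447 mean [ 0.4884 -0.2447  0.0398] zmax 0.0455 rect [ 489.8 -241. ] [180.   80.5] 78.89
large top 426 mean [ 0.4968 -0.1942  0.0938] zmax 0.1163 rect [ 498.5 -196.4] [44.9 45.8] 51.13
pocket 375 mean [ 0.4804 -0.2897  0.0115] zmax 0.0299 rect [ 483.2 -288.8] [39.3 99.8] 68.55
```

View pics/a.png

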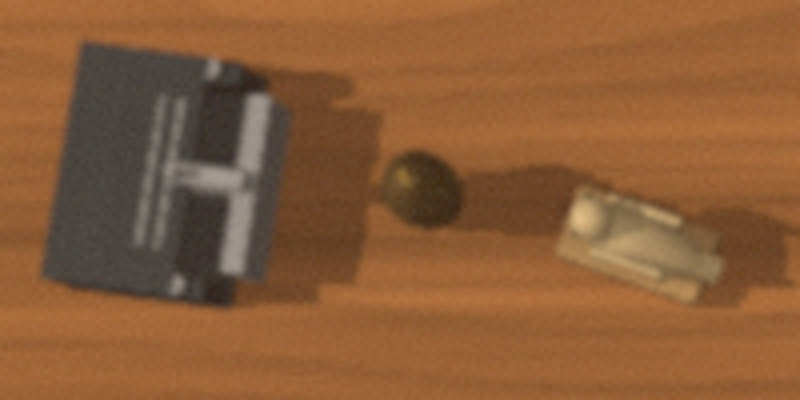

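```bash
python3 - <<'E'
from h import *
for cam in("top","scene"):
    s=pickle.load(open(cam+".pkl","rb")); P=cloud(s).reshape(-1,3); P=P[~np.isnan(P[:,0])]*1000
    print(cam)
    def near(c,rad,zl,zh):
        return P[(np.hypot(*(P[:,:2]-c).T)<rad)&(P[:,2]>zl)&(P[:,2]<zh)]
    Q=near((582,280),95,52-3,53) if 0 else near((582,290),100,46.5,51)
    rr=cv2.minAreaRect(Q[:,:2].astype(np.float32)); print(" cover",np.round(rr[0],1),np.round(rr[1],1),round(rr[2],2))
    a=np.radians(81.8); ex=np.array([np.cos(a),np.sin(a)]); ey=np.array([-ex[1],ex[0]])
    for zl,zh in((8,34),(34,44),(42,46),(46.5,51),(54,70)):
        Q=near((582,280),110,zl,zh); q=np.c_[Q[:,:2]@ex,Q[:,:2]@ey]
        if len(q)>5: print(" stop z",zl,zh,len(q),"x pct",np.percentile(q[:,0],[0,2,25,50,98,100]).round(1),"y",np.percentile(q[:,1],[0,2,98,100]).round(1))
    Q=near((571,140),28,83,100); print(" eye",len(Q),Q.mean(0).round(1),Q.min(0).round(1),Q.max(0).round(1))
    Q=near((571,140),28,36,60); rr=cv2.minEnclosingCircle(Q[:,:2].astype(np.float32)); print(" belly circ",rr, Q.min(0).round(1),Q.max(0).round(1))
    Q=near((544,27),60,12,90);rr=cv2.minAreaRect(Q[:,:2].astype(np.float32)); print(" bird",np.round(rr[0],1),np.round(rr[1],1),round(rr[2],2))
    b=np.radians(69.75); fx=np.array([np.cos(b),np.sin(b)]); fy=np.array([-fx[1],fx[0]])
    for zl,zh in((18,25),(40,58),(65,90)):
        Q=near((544,27),60,zl,zh); q=np.c_[Q[:,:2]@fx,Q[:,:2]@fy]
        print(" bird z",zl,zh,len(q),"x",np.percentile(q[:,0],[0,3,97,100]).round(1),"y",np.percentile(q[:,1],[0,3,97,100]).round(1))
    for nm,(cx,cy) in dict(mallet=(370,140),rack=(489.8,-241)).items():
        Q=near((cx,cy),150,34 if nm=="rack" else 12,44 if nm=="rack" else 60); rr=cv2.minAreaRect(Q[:,:2].astype(np.float32)); print("",nm,np.round(rr[0],1),np.round(rr[1],1),round(rr[2],2))
E
```

```text
top
 cover [582.7 280.4] [104.9 127.9] 81.75
 stop z 8 34 700 x pct [306.8 307.4 324.6 336.3 384.1 412.7] y [-600.9 -594.4 -472.7 -471.8]
 stop z 34 44 261 x pct [307.  307.5 309.1 315.2 386.2 411.5] y [-599.9 -597.1 -473.2 -472.8]
 stop z 42 46 434 x pct [307.4 307.7 314.  332.8 411.6 413.6] y [-600.4 -598.7 -474.2 -472.8]
 stop z 46.5 51 1638 x pct [308.1 340.  358.2 376.3 411.4 413.1] y [-600.7 -597.2 -475.3 -472.8]
 stop z 54 70 66 x pct [312.1 312.5 320.  329.4 348.8 351.3] y [-542.  -541.5 -531.8 -531.7]
 eye 18 [571.8 139.8  85.5] [565.6 133.6  83. ] [578.2 145.8  91. ]
 belly circ ((571.3391723632812, 140.2915496826172), 19.16988182067871) [552.7 122.2  36.9] [586.5 157.2  59.9]
 bird [544.2  27.1] [87.9 40. ] 69.75
 bird z 18 25 199 x [177.5 178.  255.6 256.8] y [-521.2 -520.5 -481.6 -481.2]
 bird z 40 58 180 x [180.  182.6 232.9 236.6] y [-516.5 -513.7 -484.2 -483.7]
 bird z 65 90 117 x [220.1 225.  253.  257.7] y [-512.5 -510.7 -491.1 -490.2]
 mallet [332.3 135.5] [251.5  55.8] 89.41
 rack [ 489.8 -241. ] [180.   80.5] 78.89
scene
 cover [582.4 283.5] [105.7 129.3] 82.03
 
[... 302 characters left out ...]
 pct [310.7 315.5 359.2 379.9 414.6 416.5] y [-600.7 -599.  -474.6 -471.4]
 stop z 54 70 103 x pct [313.3 314.6 325.5 340.1 387.6 406.5] y [-593.2 -582.9 -492.2 -485.6]
 eye 32 [573.3 144.7  85.8] [564.4 138.8  83.2] [583.4 150.4  92.8]
 belly circ ((574.3563232421875, 146.50439453125), 19.149274826049805) [557.7 134.9  36.3] [591.9 163.1  59.8]
 bird [544.8  31.2] [88.5 40.7] 69.55
 bird z 18 25 203 x [176.8 188.9 258.9 261. ] y [-520.8 -520.4 -481.6 -480.1]
 bird z 40 58 65 x [184.5 187.7 242.7 244.6] y [-518.3 -517.8 -484.3 -483.5]
 bird z 65 90 89 x [202.9 211.5 255.9 260.2] y [-514.4 -511.  -489.5 -486.6]
 mallet [328.7 137.4] [ 55.6 253. ] 3.64
 rack [ 489.  -239.7] [187.6  81.7] 78.34
```

```bash
cat >> h.py <<'E'
from scipy.spatial.transform import Rotation as R
def go(st,pos_mm,ang):  # target TCP (mm), tool-y angle (deg), tool pointing down
    q=st["ee_rot"]; Rc=R.from_quat([q[1],q[2],q[3],q[0]])
    a=np.radians(ang); y=np.array([np.cos(a),np.sin(a),0]); z=np.array([0,0,-1.]); Rt=R.from_matrix(np.c_[np.cross(y,z),y,z])
    d=Rc.inv().apply(np.array(pos_mm)/10-st["tool_pos"]*100); w=(Rc.inv()*Rt).as_rotvec(degrees=True)
    print("cm",d.round(2),"deg",w.round(2))
E
python3 - <<'E'
from h import *; from cell import r
go(r.get_state(),(572.5,142.5,200),-11.1)
E
```

```text
cm [ 58.88 -63.83  10.39] deg [-6.000e-02 -4.000e-02 -6.138e+01]
```

The manual's scale: shifts go in shares of 0.8 m and turns go in shares of 120 degrees. Converting my numbers, -63.8 cm / 80 = -0.7975, 58.9 cm / 80 = 0.7363, -61.4 degrees / 120 = -0.5117.

Emit:
send_rows([
  {"dx": 0.7363,"dy": -0.7975,"dz": 0.05,"rz": -0.5117,"hand": 8.5},
  {"dx": 0.7363,"dy": -0.7975,"dz": 0.05,"rz": -0.5117,"hand": 8.5},
  {"dx": 0.7363,"dy": -0.7975,"dz": 0.05,"rz": -0.5117,"hand": 8.5},
  {"dx": 0.7363,"dy": -0.7975,"dz": 0.05,"rz": -0.5117,"hand": 8.5},
  {"dx": 0.7363,"dy": -0.7975,"dz": 0.05,"rz": -0.5117,"hand": 8.5},
  {"dx": 0.7363,"dy": -0.7975,"dz": 0.05,"rz": -0.5117,"hand": 8.5},
  {"dx": 0.7363,"dy": -0.7975,"dz": 0.05,"rz": -0.5117,"hand": 8.5},
  {"dx": 0.7363,"dy": -0.7975,"dz": 0.05,"rz": -0.5117,"hand": 8.5},
  {"dx": 0.7363,"dy": -0.7975,"dz": 0.05,"rz": -0.5117,"hand": 8.5},
  {"dx": 0.7363,"dy": -0.7975,"dz": 0.05,"rz": -0.5117,"hand": 8.5},
  {"dx": 0.7363,"dy": -0.7975,"dz": 0.05,"rz": -0.5117,"hand": 8.5},
  {"dx": 0.7363,"dy": -0.7975,"dz": 0.05,"rz": -0.5117,"hand": 8.5},
  {"dx": 0.7363,"dy": -0.7975,"dz": 0.05,"rz": -0.5117,"hand": 8.5},
  {"dx": 0.7363,"dy": -0.7975,"dz": 0.05,"rz": -0.5117,"hand": 8.5},
  {"dx": 0.7363,"dy": -0.7975,"dz": 0.05,"rz": -0.5117,"hand": 8.5},
  {"dx": 0.7363,"dy": -0.7975,"dz": 0.05,"rz": -0.5117,"hand": 8.5},
  {"dx": 0.7363,"dy": -0.7975,"dz": 0.05,"rz": -0.5117,"hand": 8.5},
  {"dx": 0.7363,"dy": -0.7975,"dz": 0.05,"rz": -0.5117,"hand": 8.5},
  {"dx": 0.7363,"dy": -0.7975,"dz": 0.05,"rz": -0.5117,"hand": 8.5},
  {"dx": 0.7363,"dy": -0.7975,"dz": 0.05,"rz": -0.5117,"hand": 8.5},
])

```text
$.commands[0]: bad value
```

```bash
python3 - <<'E'
from h import *; from cell import r
s=r.get_state(); print(s["clock"],s["tool_pos"]); go(s,(572.5,142.5,104),-11.1)
E
```

```text
0.1 [ 0.20316621 -0.6435944   0.30320625]
cm [ 58.88 -63.82  19.99] deg [-6.000e-02 -4.000e-02 -6.138e+01]
```

Scaled: -2 cm / 80 = -0.025, -5 degrees / 120 = -0.0417.

Emit:
send_rows([
  {"dx": 0.025,"dy": -0.025,"dz": 0,"rx": 0,"ry": 0,"rz": -0.0417,"hand": 8.5},
])

```text
clock: 0.18
tool_pos: [0.2148, -0.6204, 0.3025]
ee_rot: [-0.001, 0.981, 0.193, -0.0]
contact_force: [0.2, -1.6, 0.2]
gripper_width: 0.0854
gripper_force: 0.0
```

```bash
python3 - <<'E'
from h import *; from cell import r
s=r.get_state(); go(s,(572.5,142.5,250),-11.1); go(s,(420,-210,260),-41.1)
E
```

```text
cm [ 62.06 -57.     5.29] deg [ -0.09  -0.   -56.59]
cm [ 34.57 -30.17   4.27] deg [-8.000e-02  2.000e-02 -2.659e+01]
```

Scaled: 34.6 cm / 80 = 0.4325, -30.2 cm / 80 = -0.3775, -26.6 degrees / 120 = -0.2217.

Emit:
send_rows([
  {"dx": 0.4325,"dy": -0.3775,"dz": 0.0525,"rx": 0,"ry": 0,"rz": -0.2217,"hand": 8.5},
  {"dx": 0.4325,"dy": -0.3775,"dz": 0.0525,"rx": 0,"ry": 0,"rz": -0.2217,"hand": 8.5},
  {"dx": 0.4325,"dy": -0.3775,"dz": 0.0525,"rx": 0,"ry": 0,"rz": -0.2217,"hand": 8.5},
  {"dx": 0.4325,"dy": -0.3775,"dz": 0.0525,"rx": 0,"ry": 0,"rz": -0.2217,"hand": 8.5},
  {"dx": 0.4325,"dy": -0.3775,"dz": 0.0525,"rx": 0,"ry": 0,"rz": -0.2217,"hand": 8.5},
  {"dx": 0.4325,"dy": -0.3775,"dz": 0.0525,"rx": 0,"ry": 0,"rz": -0.2217,"hand": 8.5},
  {"dx": 0.4325,"dy": -0.3775,"dz": 0.0525,"rx": 0,"ry": 0,"rz": -0.2217,"hand": 8.5},
  {"dx": 0.4325,"dy": -0.3775,"dz": 0.0525,"rx": 0,"ry": 0,"rz": -0.2217,"hand": 8.5},
  {"dx": 0.4325,"dy": -0.3775,"dz": 0.0525,"rx": 0,"ry": 0,"rz": -0.2217,"hand": 8.5},
  {"dx": 0.4325,"dy": -0.3775,"dz": 0.0525,"rx": 0,"ry": 0,"rz": -0.2217,"hand": 8.5},
  {"dx": 0.4325,"dy": -0.3775,"dz": 0.0525,"rx": 0,"ry": 0,"rz": -0.2217,"hand": 8.5},
])

```text
clock: 1.1
tool_pos: [0.4192, -0.2076, 0.2619]
ee_rot: [0.0, 0.91, 0.416, 0.0]
contact_force: [0.9, -0.6, 0.4]
gripper_width: 0.0844
gripper_force: 0.0
```

```bash
python3 - <<'E'
from h import *; from cell import r
s=r.get_state(); print(s["clock"]); go(s,(572.5,142.5,220),-11.1)
E
```

```text
1.1
cm [ 36.51 -11.33   4.19] deg [ 1.000e-02  0.000e+00 -2.979e+01]
```

Scaled: 36.5 cm / 80 = 0.4563, -11.3 cm / 80 = -0.1413, -29.8 degrees / 120 = -0.2483.

Emit:
send_rows([
  {"dx": 0.4563,"dy": -0.1413,"dz": 0.0525,"rx": 0,"ry": 0,"rz": -0.2483,"hand": 8.5},
  {"dx": 0.4563,"dy": -0.1413,"dz": 0.0525,"rx": 0,"ry": 0,"rz": -0.2483,"hand": 8.5},
  {"dx": 0.4563,"dy": -0.1413,"dz": 0.0525,"rx": 0,"ry": 0,"rz": -0.2483,"hand": 8.5},
  {"dx": 0.4563,"dy": -0.1413,"dz": 0.0525,"rx": 0,"ry": 0,"rz": -0.2483,"hand": 8.5},
  {"dx": 0.4563,"dy": -0.1413,"dz": 0.0525,"rx": 0,"ry": 0,"rz": -0.2483,"hand": 8.5},
  {"dx": 0.4563,"dy": -0.1413,"dz": 0.0525,"rx": 0,"ry": 0,"rz": -0.2483,"hand": 8.5},
  {"dx": 0.4563,"dy": -0.1413,"dz": 0.0525,"rx": 0,"ry": 0,"rz": -0.2483,"hand": 8.5},
  {"dx": 0.4563,"dy": -0.1413,"dz": 0.0525,"rx": 0,"ry": 0,"rz": -0.2483,"hand": 8.5},
  {"dx": 0.4563,"dy": -0.1413,"dz": 0.0525,"rx": 0,"ry": 0,"rz": -0.2483,"hand": 8.5},
  {"dx": 0.4563,"dy": -0.1413,"dz": 0.0525,"rx": 0,"ry": 0,"rz": -0.2483,"hand": 8.5},
  {"dx": 0.4563,"dy": -0.1413,"dz": 0.0525,"rx": 0,"ry": 0,"rz": -0.2483,"hand": 8.5},
  {"dx": 0.4563,"dy": -0.1413,"dz": 0.0525,"rx": 0,"ry": 0,"rz": -0.2483,"hand": 8.5},
])

```text
clock: 2.1
tool_pos: [0.5722, 0.1406, 0.2196]
ee_rot: [-0.0, 0.772, 0.636, -0.001]
contact_force: [0.6, 0.3, -1.1]
gripper_width: 0.0854
gripper_force: 0.0
```

```bash
python3 - <<'E'
from h import *; from cell import r
s=r.get_state(); print(s["clock"]); go(s,(572.5,142.5,104),-11.1)
E
```

```text
2.1
cm [ 0.2   0.   11.56] deg [-0.06  0.04  0.09]
```

Scaled: 11.6 cm / 80 = 0.145, 9 cm / 80 = 0.1125.

Emit:
send_rows([
  {"dx": 0,"dy": 0,"dz": 0.0375,"rx": 0,"ry": 0,"rz": 0,"hand": 8.5},
  {"dx": 0,"dy": 0,"dz": 0.075,"rx": 0,"ry": 0,"rz": 0,"hand": 8.5},
  {"dx": 0,"dy": 0,"dz": 0.1125,"rx": 0,"ry": 0,"rz": 0,"hand": 8.5},
  {"dx": 0,"dy": 0,"dz": 0.145,"rx": 0,"ry": 0,"rz": 0,"hand": 8.5},
  {"dx": 0,"dy": 0,"dz": 0.145,"rx": 0,"ry": 0,"rz": 0,"hand": 8.5},
  {"dx": 0,"dy": 0,"dz": 0.145,"rx": 0,"ry": 0,"rz": 0,"hand": 8.5},
], squeeze=40)

```text
clock: 2.6
tool_pos: [0.5719, 0.1391, 0.104]
ee_rot: [-0.0, 0.772, 0.635, -0.001]
contact_force: [0.4, -0.2, 0.9]
gripper_width: 0.0848
gripper_force: 0.0
```

```bash
python3 - <<'E'
from h import *; from cell import r,eyes
s=eyes.snapshot("scene"); pickle.dump(s,open("s1.pkl","wb")); cv2.imwrite("pics/s1.png",cv2.resize(s["color"][170:370,250:450,::-1],None,fx=3,fy=3,interpolation=cv2.INTER_CUBIC))
go(r.get_state(),(572.5,142.5,104),-11.1)
E
```

```text
cm [ 0.29 -0.07  0.17] deg [ 0.05 -0.02 -0.03]
```

View pics/s1.png

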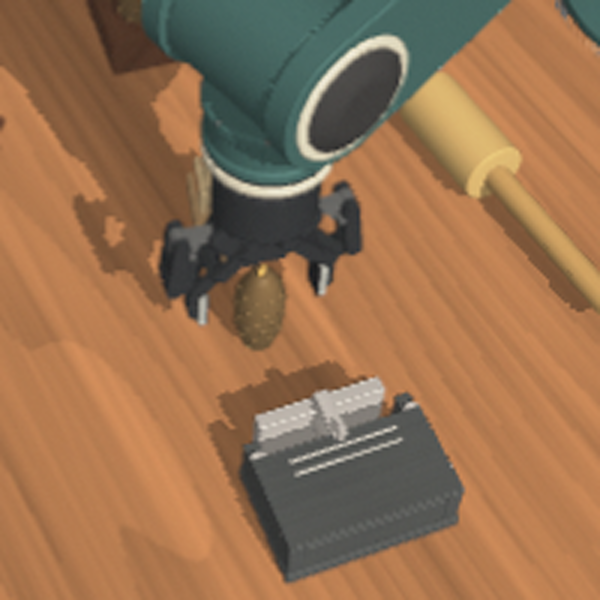

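The fingers straddle the weight: the tips are at about (200,310) and (322,275), with the weight at (260,310). The tool lags about 3 mm short of the target, so I nudge it forward and close.

Scaled: 0.3 cm / 80 = 0.0038.

Emit:
send_rows([
  {"dx": 0.0038,"dy": 0,"dz": 0,"rx": 0,"ry": 0,"rz": 0,"hand": 8.5},
  {"dx": 0.0038,"dy": 0,"dz": 0,"rx": 0,"ry": 0,"rz": 0,"hand": 3},
  {"dx": 0.0038,"dy": 0,"dz": 0,"rx": 0,"ry": 0,"rz": 0,"hand": 3},
  {"dx": 0.0038,"dy": 0,"dz": 0,"rx": 0,"ry": 0,"rz": 0,"hand": 3},
  {"dx": 0.0038,"dy": 0,"dz": 0,"rx": 0,"ry": 0,"rz": 0,"hand": 3},
  {"dx": 0.0038,"dy": 0,"dz": 0,"rx": 0,"ry": 0,"rz": 0,"hand": 3},
  {"dx": 0.0038,"dy": 0,"dz": 0,"rx": 0,"ry": 0,"rz": 0,"hand": 3},
  {"dx": 0.0038,"dy": 0,"dz": 0,"rx": 0,"ry": 0,"rz": 0,"hand": 3},
], squeeze=40)

```text
clock: 3.32
tool_pos: [0.573, 0.1434, 0.1048]
ee_rot: [0.0, 0.772, 0.636, 0.0]
contact_force: [-3.3, 0.0, 5.4]
gripper_width: 0.0366
gripper_force: 39.5
```

Scaled: -15 cm / 80 = -0.1875, -12 cm / 80 = -0.15.

Emit:
send_rows([
  {"dx": 0,"dy": 0,"dz": -0.025,"rx": 0,"ry": 0,"rz": 0,"hand": 3},
  {"dx": 0,"dy": 0,"dz": -0.0625,"rx": 0,"ry": 0,"rz": 0,"hand": 3},
  {"dx": 0,"dy": 0,"dz": -0.1,"rx": 0,"ry": 0,"rz": 0,"hand": 3},
  {"dx": 0,"dy": 0,"dz": -0.15,"rx": 0,"ry": 0,"rz": 0,"hand": 3},
  {"dx": 0,"dy": 0,"dz": -0.1875,"rx": 0,"ry": 0,"rz": 0,"hand": 3},
  {"dx": 0,"dy": 0,"dz": -0.1875,"rx": 0,"ry": 0,"rz": 0,"hand": 3},
])

```text
clock: 3.82
tool_pos: [0.5742, 0.1435, 0.2613]
ee_rot: [0.002, 0.772, 0.636, 0.004]
contact_force: [0.6, 1.2, -0.6]
gripper_width: 0.0367
gripper_force: 41.2
```

```bash
python3 - <<'E'
from h import *; from cell import r
s=r.get_state(); print(s["contact_force"],s["gripper_width"]); go(s,(481,-285,252),-11.1)
E
```

```text
[ 0.63754821  1.17959143 -0.59209475] 0.03667553743702897
cm [-43.84  -0.92   0.78] deg [ 0.45 -0.19  0.02]
```

Scaled: -43.8 cm / 80 = -0.5475, -42.5 cm / 80 = -0.5313.

Emit:
send_rows([
  {"dx": -0.025,"dy": 0,"dz": 0,"rx": 0,"ry": 0,"rz": 0,"hand": 3},
  {"dx": -0.0625,"dy": -0.0013,"dz": 0,"rx": 0,"ry": 0,"rz": 0,"hand": 3},
  {"dx": -0.1063,"dy": -0.0025,"dz": 0,"rx": 0,"ry": 0,"rz": 0,"hand": 3},
  {"dx": -0.15,"dy": -0.0038,"dz": 0,"rx": 0,"ry": 0,"rz": 0,"hand": 3},
  {"dx": -0.1938,"dy": -0.005,"dz": 0,"rx": 0,"ry": 0,"rz": 0,"hand": 3},
  {"dx": -0.2375,"dy": -0.005,"dz": 0,"rx": 0,"ry": 0,"rz": 0,"hand": 3},
  {"dx": -0.2813,"dy": -0.0063,"dz": 0,"rx": 0,"ry": 0,"rz": 0,"hand": 3},
  {"dx": -0.325,"dy": -0.0075,"dz": 0,"rx": 0,"ry": 0,"rz": 0,"hand": 3},
  {"dx": -0.3688,"dy": -0.0088,"dz": 0,"rx": 0,"ry": 0,"rz": 0,"hand": 3},
  {"dx": -0.4125,"dy": -0.01,"dz": 0,"rx": 0,"ry": 0,"rz": 0,"hand": 3},
  {"dx": -0.4563,"dy": -0.01,"dz": 0,"rx": 0,"ry": 0,"rz": 0,"hand": 3},
  {"dx": -0.5,"dy": -0.0113,"dz": 0,"rx": 0,"ry": 0,"rz": 0,"hand": 3},
  {"dx": -0.5313,"dy": -0.0113,"dz": 0,"rx": 0,"ry": 0,"rz": 0,"hand": 3},
  {"dx": -0.5475,"dy": -0.0113,"dz": 0,"rx": 0,"ry": 0,"rz": 0,"hand": 3},
  {"dx": -0.5475,"dy": -0.0113,"dz": 0,"rx": 0,"ry": 0,"rz": 0,"hand": 3},
  {"dx": -0.5475,"dy": -0.0113,"dz": 0,"rx": 0,"ry": 0,"rz": 0,"hand": 3},
])

```text
clock: 5.15
tool_pos: [0.4799, -0.2848, 0.2536]
ee_rot: [-0.001, 0.772, 0.635, 0.0]
contact_force: [0.3, -0.0, -3.3]
gripper_width: 0.037
gripper_force: 41.1
```

```bash
python3 - <<'E'
from h import *; from cell import r,eyes
s=eyes.snapshot("scene"); t=eyes.snapshot("top"); pickle.dump((s,t),open("s2.pkl","wb"))
a=cv2.resize(s["color"][60:220,210:370,::-1],(400,400),interpolation=cv2.INTER_CUBIC); b=cv2.resize(t["color"][130:290,360:520,::-1],(400,400),interpolation=cv2.INTER_CUBIC)
cv2.imwrite("pics/s2.png",np.hstack([a,b]))
st=r.get_state(); print(st["tool_pos"],st["contact_force"]); go(st,(481,-285,114),-11.1)
E
```

```text
[ 0.48019084 -0.28392972  0.25387068] [-0.20349994  0.08042864 -2.29242337]
cm [-0.1   0.1  13.99] deg [-0.02 -0.03  0.06]
```

View pics/s2.png

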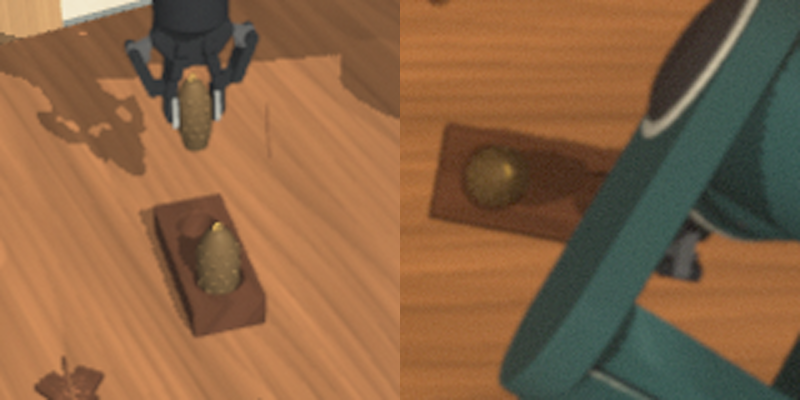

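Scene view: the weight hangs upright in the fingers at (195,110), with the empty pocket below at (200,225). In the top view the arm hides the pocket. I measure the held weight against the pocket in the same camera.

```bash
python3 - <<'E'
from h import *
s,t=pickle.load(open("s2.pkl","rb")); P0=cloud(s); c=s["color"].astype(int); P=P0.reshape(-1,3)*1000; col=c.reshape(-1,3)
tc=np.array([480.2,-284.5])
m=(np.hypot(*(P[:,:2]-tc-[0,3]).T)<26)&(P[:,2]>140)&(P[:,2]<245)
Q=P[m]; C=col[m]; g=(C[:,0]-C[:,2]>25); Q=Q[g]; print(len(Q),Q.min(0).round(1),Q.max(0).round(1))
from scipy.optimize import least_squares
for zl,zh in((150,165),(165,180),(180,195),(188,208),(208,225)):
    q=Q[(Q[:,2]>zl)&(Q[:,2]<zh)]
    if len(q)<8: continue
    f=least_squares(lambda p:np.hypot(q[:,0]-p[0],q[:,1]-p[1])-p[2],[480,-284,17],loss="soft_l1"); print(zl,zh,len(q),f.x.round(1))
# rack in scene and top: fit sides from top face
for nm,S in(("scene0","scene"),("top0","top")):
    S=pickle.load(open(S+".pkl","rb")); A=cloud(S).reshape(-1,3)*1000
    a=np.radians(78.9); ey=np.array([np.cos(a),np.sin(a)]); ex=np.array([ey[1],-ey[0]])
    A=A[(abs(A[:,2]-39.5)<3)]; d=A[:,:2]-[489.8,-241]; u,v=d@ex,d@ey; k=(abs(u)<50)&(abs(v)<105)
    print(nm,k.sum(),"x",np.percentile(u[k],[.5,2,98,99.5]).round(1),"y",np.percentile(v[k],[.5,2,98,99.5]).round(1))
E
```

```text
334 [ 457.9 -291.2  152. ] [ 506.1 -260.9  240.6]
150 165 27 [ 478.7 -285.1   13.4]
165 180 48 [ 478.3 -286.    16.9]
180 195 62 [ 478.3 -286.5   18.8]
188 208 82 [ 478.9 -287.4   19.8]
208 225 91 [ 478.7 -286.4   17.5]
scene0 470 x [-41.5 -40.5  38.7  39.4] y [-91.9 -88.6  92.1  93.3]
top0 2229 x [-40.  -39.2  38.7  39.6] y [-88.8 -86.8  87.3  89.3]
```

Scaled: 13.8 cm / 80 = 0.1725, 13.6 cm / 80 = 0.17.

Emit:
send_rows([
  {"dx": 0.0013,"dy": 0.0013,"dz": 0.025,"rx": 0,"ry": 0,"rz": 0,"hand": 3},
  {"dx": 0.0013,"dy": 0.0013,"dz": 0.0625,"rx": 0,"ry": 0,"rz": 0,"hand": 3},
  {"dx": 0.0013,"dy": 0.0013,"dz": 0.1,"rx": 0,"ry": 0,"rz": 0,"hand": 3},
  {"dx": 0.0013,"dy": 0.0013,"dz": 0.125,"rx": 0,"ry": 0,"rz": 0,"hand": 3},
  {"dx": 0.0013,"dy": 0.0013,"dz": 0.15,"rx": 0,"ry": 0,"rz": 0,"hand": 3},
  {"dx": 0.0013,"dy": 0.0013,"dz": 0.1625,"rx": 0,"ry": 0,"rz": 0,"hand": 3},
  {"dx": 0.0013,"dy": 0.0013,"dz": 0.17,"rx": 0,"ry": 0,"rz": 0,"hand": 3},
  {"dx": 0.0013,"dy": 0.0013,"dz": 0.1725,"rx": 0,"ry": 0,"rz": 0,"hand": 3},
  {"dx": 0.0013,"dy": 0.0013,"dz": 0.1725,"rx": 0,"ry": 0,"rz": 0,"hand": 3},
  {"dx": 0.0013,"dy": 0.0013,"dz": 0.1725,"rx": 0,"ry": 0,"rz": 0,"hand": 3},
])

```text
clock: 6.08
tool_pos: [0.4816, -0.2842, 0.1173]
ee_rot: [0.001, 0.772, 0.636, 0.0]
contact_force: [0.1, 1.3, -2.9]
gripper_width: 0.0367
gripper_force: 41.1
```

Scaled: 0.3 cm / 80 = 0.0038, 0.2 cm / 80 = 0.0025.

Emit:
send_rows([
  {"dx": 0,"dy": 0,"dz": 0.0013,"rx": 0,"ry": 0,"rz": 0,"hand": 3},
  {"dx": 0,"dy": 0,"dz": 0.0025,"rx": 0,"ry": 0,"rz": 0,"hand": 3},
  {"dx": 0,"dy": 0,"dz": 0.0038,"rx": 0,"ry": 0,"rz": 0,"hand": 3},
  {"dx": 0,"dy": 0,"dz": 0.0038,"rx": 0,"ry": 0,"rz": 0,"hand": 3},
  {"dx": 0,"dy": 0,"dz": 0.0038,"rx": 0,"ry": 0,"rz": 0,"hand": 3},
])

```text
clock: 6.5
tool_pos: [0.4815, -0.2844, 0.1148]
ee_rot: [0.001, 0.772, 0.635, 0.0]
contact_force: [-5.5, 2.1, 11.4]
gripper_width: 0.0367
gripper_force: 42.5
```

Scaled: -13 cm / 80 = -0.1625, -9 cm / 80 = -0.1125.

Emit:
send_rows([
  {"dx": 0,"dy": 0,"dz": 0,"rx": 0,"ry": 0,"rz": 0,"hand": 6},
  {"dx": 0,"dy": 0,"dz": 0,"rx": 0,"ry": 0,"rz": 0,"hand": 8.5},
  {"dx": 0,"dy": 0,"dz": 0,"rx": 0,"ry": 0,"rz": 0,"hand": 8.5},
  {"dx": 0,"dy": 0,"dz": 0,"rx": 0,"ry": 0,"rz": 0,"hand": 8.5},
  {"dx": 0,"dy": 0,"dz": 0,"rx": 0,"ry": 0,"rz": 0,"hand": 8.5},
  {"dx": 0,"dy": 0,"dz": -0.025,"rx": 0,"ry": 0,"rz": 0,"hand": 8.5},
  {"dx": 0,"dy": 0,"dz": -0.0625,"rx": 0,"ry": 0,"rz": 0,"hand": 8.5},
  {"dx": 0,"dy": 0,"dz": -0.1125,"rx": 0,"ry": 0,"rz": 0,"hand": 8.5},
  {"dx": 0,"dy": 0,"dz": -0.1625,"rx": 0,"ry": 0,"rz": 0,"hand": 8.5},
  {"dx": 0,"dy": 0,"dz": -0.1625,"rx": 0,"ry": 0,"rz": 0,"hand": 8.5},
])

```text
clock: 7.33
tool_pos: [0.4825, -0.2849, 0.2516]
ee_rot: [0.005, 0.772, 0.636, 0.001]
contact_force: [0.7, -1.0, 1.2]
gripper_width: 0.0853
gripper_force: 0.0
```

```bash
python3 - <<'E'
from h import *; from cell import r,eyes
s=eyes.snapshot("scene"); P=cloud(s).reshape(-1,3)*1000
Q=P[(np.hypot(*(P[:,:2]-[481,-284]).T)<28)&(P[:,2]>44)&(P[:,2]<140)]; print(len(Q),Q.mean(0).round(1),"zmax",Q[:,2].max(),"eye",Q[Q[:,2]>92].mean(0).round(1))
B=P[(np.hypot(*(P[:,:2]-[545,31]).T)<55)&(P[:,2]>12)&(P[:,2]<95)];rr=cv2.minAreaRect(B[:,:2].astype(np.float32)); print(" bird",np.round(rr[0],1),np.round(rr[1],1),round(rr[2],2))
cv2.imwrite("pics/s3.png",cv2.resize(s["color"][60:380,210:450,::-1],None,fx=1.8,fy=1.8,interpolation=cv2.INTER_CUBIC))
b=np.radians(69.7); go(r.get_state(),(545.5-3*np.cos(b),31.7-3*np.sin(b),220),69.7-90)
E
```

```text
233 [ 484.4 -276.    72.1] zmax 105.72949392539522 eye [ 481.7 -282.    96. ]
 bird [545.   30.5] [87.2 39.8] 70.05
cm [31.98  0.08  2.7 ] deg [0.38 0.12 9.22]
```

View pics/s3.png

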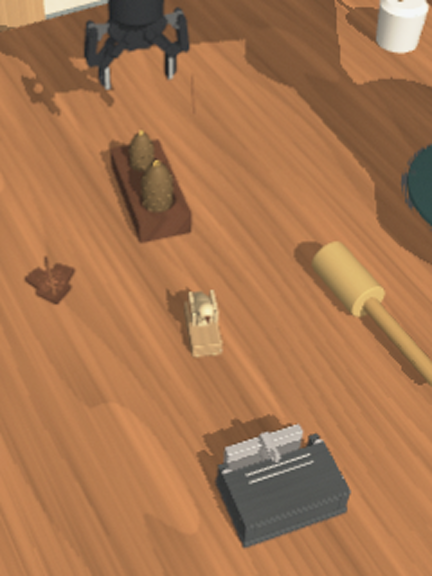

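The small weight sits upright beside the large one in the rack at (141,150), its top at about 100 mm as expected. The bird at (205,320) and everything else are undisturbed.

Scaled: 32 cm / 80 = 0.4, 31 cm / 80 = 0.3875, 9.2 degrees / 120 = 0.0767.

Emit:
send_rows([
  {"dx": 0.05,"dy": 0,"dz": 0,"rx": 0,"ry": 0,"rz": 0.0417,"hand": 8.5},
  {"dx": 0.1,"dy": 0,"dz": 0,"rx": 0,"ry": 0,"rz": 0.0767,"hand": 8.5},
  {"dx": 0.15,"dy": 0,"dz": 0,"rx": 0,"ry": 0,"rz": 0.0767,"hand": 8.5},
  {"dx": 0.2,"dy": 0,"dz": 0,"rx": 0,"ry": 0,"rz": 0.0767,"hand": 8.5},
  {"dx": 0.25,"dy": 0,"dz": 0,"rx": 0,"ry": 0,"rz": 0.0767,"hand": 8.5},
  {"dx": 0.3,"dy": 0,"dz": 0,"rx": 0,"ry": 0,"rz": 0.0767,"hand": 8.5},
  {"dx": 0.35,"dy": 0,"dz": 0.0125,"rx": 0,"ry": 0,"rz": 0.0767,"hand": 8.5},
  {"dx": 0.3875,"dy": 0.0013,"dz": 0.025,"rx": 0,"ry": 0,"rz": 0.0767,"hand": 8.5},
  {"dx": 0.4,"dy": 0.0013,"dz": 0.0375,"rx": 0,"ry": 0,"rz": 0.0767,"hand": 8.5},
  {"dx": 0.4,"dy": 0.0013,"dz": 0.0375,"rx": 0,"ry": 0,"rz": 0.0767,"hand": 8.5},
  {"dx": 0.4,"dy": 0.0013,"dz": 0.0375,"rx": 0,"ry": 0,"rz": 0.0767,"hand": 8.5},
])

```text
clock: 8.3
tool_pos: [0.5433, 0.0297, 0.2121]
ee_rot: [-0.0, 0.82, 0.572, -0.001]
contact_force: [0.8, -0.8, 0.8]
gripper_width: 0.0849
gripper_force: 0.0
```

```bash
python3 - <<'E'
from h import *; from cell import r
go(r.get_state(),(545,29.8,102),-20.2)
E
```

```text
cm [ 0.08  0.18 11.01] deg [-0.1   0.05 -0.01]
```

Scaled: 10.9 cm / 80 = 0.1363, 9 cm / 80 = 0.1125.

Emit:
send_rows([
  {"dx": 0,"dy": 0.0013,"dz": 0.0375,"rx": 0,"ry": 0,"rz": 0,"hand": 8.5},
  {"dx": 0,"dy": 0.0013,"dz": 0.075,"rx": 0,"ry": 0,"rz": 0,"hand": 8.5},
  {"dx": 0,"dy": 0.0013,"dz": 0.1125,"rx": 0,"ry": 0,"rz": 0,"hand": 8.5},
  {"dx": 0,"dy": 0.0013,"dz": 0.1363,"rx": 0,"ry": 0,"rz": 0,"hand": 8.5},
  {"dx": 0,"dy": 0.0013,"dz": 0.1363,"rx": 0,"ry": 0,"rz": 0,"hand": 8.5},
  {"dx": 0,"dy": 0.0013,"dz": 0.1363,"rx": 0,"ry": 0,"rz": 0,"hand": 8.5},
  {"dx": 0,"dy": 0.0013,"dz": 0.1363,"rx": 0,"ry": 0,"rz": 0,"hand": 8.5},
])

```text
clock: 8.88
tool_pos: [0.5453, 0.0286, 0.1061]
ee_rot: [0.001, 0.821, 0.571, 0.001]
contact_force: [-0.7, -0.0, 0.3]
gripper_width: 0.0852
gripper_force: 0.0
```

```bash
python3 - <<'E'
from h import *; from cell import r
go(r.get_state(),(545,29.8,102),-20.2)
E
```

```text
cm [ 0.11 -0.07  0.41] deg [ 0.11 -0.04 -0.14]
```

Scaled: 0.4 cm / 80 = 0.005, 0.1 cm / 80 = 0.0013.

Emit:
send_rows([
  {"dx": 0.0013,"dy": 0,"dz": 0.005,"rx": 0,"ry": 0,"rz": 0,"hand": 8.5},
  {"dx": 0.0013,"dy": 0,"dz": 0.005,"rx": 0,"ry": 0,"rz": 0,"hand": 5},
  {"dx": 0.0013,"dy": 0,"dz": 0.005,"rx": 0,"ry": 0,"rz": 0,"hand": 2.5},
  {"dx": 0.0013,"dy": 0,"dz": 0.005,"rx": 0,"ry": 0,"rz": 0,"hand": 2.5},
  {"dx": 0.0013,"dy": 0,"dz": 0.005,"rx": 0,"ry": 0,"rz": 0,"hand": 2.5},
  {"dx": 0.0013,"dy": 0,"dz": 0.005,"rx": 0,"ry": 0,"rz": 0,"hand": 2.5},
  {"dx": 0.0013,"dy": 0,"dz": 0.005,"rx": 0,"ry": 0,"rz": 0,"hand": 2.5},
  {"dx": 0.0013,"dy": 0,"dz": 0.005,"rx": 0,"ry": 0,"rz": 0,"hand": 2.5},
  {"dx": 0.0013,"dy": 0,"dz": 0.005,"rx": 0,"ry": 0,"rz": 0,"hand": 2.5},
], squeeze=70)

```text
clock: 9.63
tool_pos: [0.5452, 0.0304, 0.1007]
ee_rot: [0.0, 0.821, 0.572, 0.0]
contact_force: [0.4, 0.7, 6.0]
gripper_width: 0.0336
gripper_force: 70.4
```

```bash
python3 - <<'E'
from h import *; from cell import r,eyes
st=r.get_state(); print(st["tool_pos"],st["contact_force"],st["gripper_width"])
for n in("top","scene"):
    s=eyes.snapshot(n); P=cloud(s).reshape(-1,3)*1000
    b=np.radians(69.75); fx=np.array([np.cos(b),np.sin(b)]); fy=np.array([-fx[1],fx[0]])
    Q=P[(np.hypot(*(P[:,:2]-[546,32]).T)<60)&(P[:,2]>14)&(P[:,2]<26)]
    if len(Q): q=np.c_[Q[:,:2]@fx,Q[:,:2]@fy]; print(n,len(q),np.percentile(q[:,0],[0,3,97,100]).round(1),np.percentile(q[:,1],[0,3,97,100]).round(1))
E
```

```text
[0.54518706 0.03038537 0.10069072] [0.40823836 0.65517567 5.95109227] 0.033567202476174916
top 45 [182.4 182.9 204.4 206. ] [-492.8 -492.1 -481.3 -481.3]
scene 233 [216.3 221.1 259.5 261.3] [-520.7 -520.3 -481.9 -480.9]
```

```bash
python3 - <<'E'
from h import *; from cell import r
go(r.get_state(),(567.8,177.9,104),-8.2)
E
```

```text
cm [14.62 -2.99 -0.33] deg [ 5.000e-02 -1.000e-02 -1.208e+01]
```

Scaled: 14.6 cm / 80 = 0.1825, 14 cm / 80 = 0.175, -12.1 degrees / 120 = -0.1008.

Emit:
send_rows([
  {"dx": 0,"dy": 0,"dz": -0.0025,"rx": 0,"ry": 0,"rz": 0,"hand": 2.5},
  {"dx": 0,"dy": 0,"dz": -0.005,"rx": 0,"ry": 0,"rz": 0,"hand": 2.5},
  {"dx": 0.0188,"dy": -0.0038,"dz": -0.005,"rx": 0,"ry": 0,"rz": -0.0083,"hand": 2.5},
  {"dx": 0.0438,"dy": -0.0088,"dz": -0.005,"rx": 0,"ry": 0,"rz": -0.025,"hand": 2.5},
  {"dx": 0.0688,"dy": -0.0138,"dz": -0.005,"rx": 0,"ry": 0,"rz": -0.0417,"hand": 2.5},
  {"dx": 0.0938,"dy": -0.0188,"dz": -0.005,"rx": 0,"ry": 0,"rz": -0.0583,"hand": 2.5},
  {"dx": 0.1188,"dy": -0.0238,"dz": -0.005,"rx": 0,"ry": 0,"rz": -0.075,"hand": 2.5},
  {"dx": 0.1438,"dy": -0.03,"dz": -0.005,"rx": 0,"ry": 0,"rz": -0.0917,"hand": 2.5},
  {"dx": 0.1625,"dy": -0.0338,"dz": -0.005,"rx": 0,"ry": 0,"rz": -0.1008,"hand": 2.5},
  {"dx": 0.175,"dy": -0.0363,"dz": -0.005,"rx": 0,"ry": 0,"rz": -0.1008,"hand": 2.5},
  {"dx": 0.1825,"dy": -0.0375,"dz": -0.005,"rx": 0,"ry": 0,"rz": -0.1008,"hand": 2.5},
  {"dx": 0.1825,"dy": -0.0375,"dz": -0.005,"rx": 0,"ry": 0,"rz": -0.1008,"hand": 2.5},
  {"dx": 0.1825,"dy": -0.0375,"dz": -0.005,"rx": 0,"ry": 0,"rz": -0.1008,"hand": 2.5},
])

```text
clock: 10.82
tool_pos: [0.5673, 0.1773, 0.104]
ee_rot: [0.0, 0.756, 0.655, -0.0]
contact_force: [-0.2, -1.0, -0.2]
gripper_width: 0.0335
gripper_force: 69.5
```

```bash
python3 - <<'E'
from h import *; from cell import r,eyes
st=r.get_state(); print(st["tool_pos"],st["contact_force"],st["gripper_width"])
s=eyes.snapshot("scene"); pickle.dump(s,open("s4.pkl","wb")); P=cloud(s).reshape(-1,3)*1000
a=np.radians(81.8); ex=np.array([np.cos(a),np.sin(a)]); ey=np.array([-ex[1],ex[0]]); O=np.array([575.1,228.9])
Q=P[(P[:,2]>2)&(P[:,2]<32)]; q=np.c_[(Q[:,:2]-O)@ex,(Q[:,:2]-O)@ey,Q[:,2]]; q=q[(abs(q[:,1])<30)&(q[:,0]>-90)&(q[:,0]<-4)]
print(len(q)); [print(zl,k.sum(),np.percentile(q[k,0],[0,3,97,100]).round(1),np.percentile(q[k,1],[0,3,97,100]).round(1)) for zl in(4,10,16,20) for k in[(q[:,2]>zl)&(q[:,2]<zl+6)] if k.sum()]
cv2.imwrite("pics/s4.png",cv2.resize(s["color"][215:375,290:450,::-1],(600,600),interpolation=cv2.INTER_CUBIC))
E
```

```text
[0.56732164 0.17734374 0.10403038] [-0.20899528 -1.00749943 -0.17893251] 0.03346845723780662
343
4 24 [-88.4 -87.1 -23.2 -21.7] [-29.8 -29.6  -3.5  28.6]
10 13 [-77.5 -71.2 -18.2 -17.4] [-19.8 -19.7 -18.4 -18.4]
16 15 [-55.8 -55.4 -15.9 -13.4] [-20.4 -20.2   4.9  21.8]
20 84 [-55.8 -47.8 -11.1 -10.3] [-20.4 -19.7  20.6  21.8]
```

View pics/s4.png

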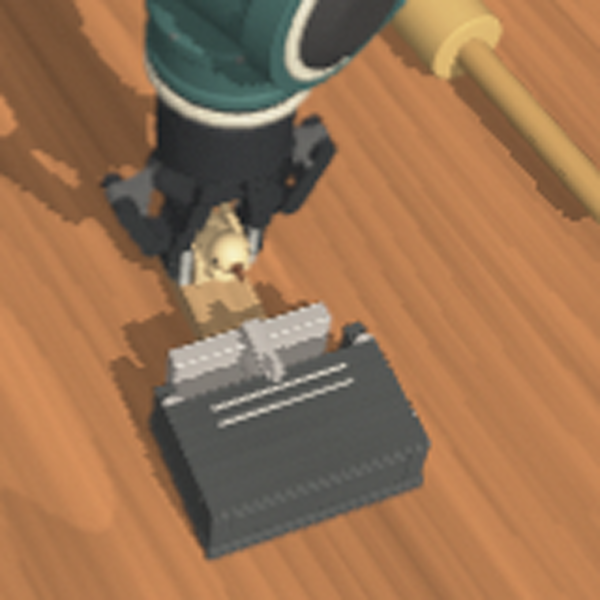

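The bird is held straight in front of the plate, with its block front at about (235,315), centred within 1 mm laterally and ~10 mm short. I lower it to the bench, then push.

Scaled: 0.35 cm / 80 = 0.0044, 0.3 cm / 80 = 0.0038.

Emit:
send_rows([
  {"dx": 0,"dy": 0,"dz": 0.0013,"rx": 0,"ry": 0,"rz": 0,"hand": 2.5},
  {"dx": 0,"dy": 0,"dz": 0.0025,"rx": 0,"ry": 0,"rz": 0,"hand": 2.5},
  {"dx": 0,"dy": 0,"dz": 0.0038,"rx": 0,"ry": 0,"rz": 0,"hand": 2.5},
  {"dx": 0,"dy": 0,"dz": 0.0044,"rx": 0,"ry": 0,"rz": 0,"hand": 2.5},
  {"dx": 0,"dy": 0,"dz": 0.0044,"rx": 0,"ry": 0,"rz": 0,"hand": 2.5},
  {"dx": 0,"dy": 0,"dz": 0.0044,"rx": 0,"ry": 0,"rz": 0,"hand": 2.5},
])

```text
clock: 11.37
tool_pos: [0.5674, 0.1776, 0.1007]
ee_rot: [0.0, 0.756, 0.655, 0.0]
contact_force: [-0.4, 0.5, -0.4]
gripper_width: 0.033
gripper_force: 69.5
```

Scaled: 1.2 cm / 80 = 0.015, 0.05 cm / 80 = 0.0006.

Emit:
send_rows([
  {"dx": 0.0025,"dy": 0,"dz": 0.0006,"rx": 0,"ry": 0,"rz": 0,"hand": 2.5},
  {"dx": 0.005,"dy": 0,"dz": 0.0006,"rx": 0,"ry": 0,"rz": 0,"hand": 2.5},
  {"dx": 0.0075,"dy": 0,"dz": 0.0006,"rx": 0,"ry": 0,"rz": 0,"hand": 2.5},
  {"dx": 0.01,"dy": 0,"dz": 0.0006,"rx": 0,"ry": 0,"rz": 0,"hand": 2.5},
  {"dx": 0.0125,"dy": 0,"dz": 0.0006,"rx": 0,"ry": 0,"rz": 0,"hand": 2.5},
  {"dx": 0.015,"dy": 0,"dz": 0.0006,"rx": 0,"ry": 0,"rz": 0,"hand": 2.5},
  {"dx": 0.015,"dy": 0,"dz": 0.0006,"rx": 0,"ry": 0,"rz": 0,"hand": 2.5},
  {"dx": 0.015,"dy": 0,"dz": 0.0006,"rx": 0,"ry": 0,"rz": 0,"hand": 2.5},
])

```text
clock: 12.03
tool_pos: [0.5694, 0.1899, 0.1007]
ee_rot: [0.0, 0.756, 0.655, 0.0]
contact_force: [0.7, -2.2, 6.2]
gripper_width: 0.0332
gripper_force: 70.4
```

Scaled: 0.4 cm / 80 = 0.005, 0.3 cm / 80 = 0.0038.

Emit:
send_rows([
  {"dx": 0.0013,"dy": 0,"dz": -0.0004,"rx": 0,"ry": 0,"rz": 0,"hand": 2.5},
  {"dx": 0.0025,"dy": 0,"dz": -0.0004,"rx": 0,"ry": 0,"rz": 0,"hand": 2.5},
  {"dx": 0.0038,"dy": 0,"dz": -0.0004,"rx": 0,"ry": 0,"rz": 0,"hand": 2.5},
  {"dx": 0.005,"dy": 0,"dz": -0.0004,"rx": 0,"ry": 0,"rz": 0,"hand": 2.5},
  {"dx": 0.005,"dy": 0,"dz": -0.0004,"rx": 0,"ry": 0,"rz": 0,"hand": 2.5},
  {"dx": 0.005,"dy": 0,"dz": -0.0004,"rx": 0,"ry": 0,"rz": 0,"hand": 2.5},
])

```text
clock: 12.53
tool_pos: [0.5698, 0.1934, 0.1007]
ee_rot: [0.0, 0.756, 0.655, -0.0]
contact_force: [-0.2, -4.7, 4.5]
gripper_width: 0.0333
gripper_force: 70.2
```

```bash
cat > ptr.py <<'E'
from h import *; from cell import r,eyes
st=r.get_state(); print(st["tool_pos"],st["contact_force"])
a=np.radians(81.8); ex=np.array([np.cos(a),np.sin(a)]); ey=np.array([-ex[1],ex[0]]); O=np.array([575.1,228.9])
def pt(s):
    P=cloud(s).reshape(-1,3)*1000; d=P[:,:2]-O; u,v=d@ex,d@ey
    k=(P[:,2]>54)&(P[:,2]<70)&(abs(v)<9)&(u>15)&(u<70); p=(np.percentile(u[k],[50,90,97,100]).round(1),k.sum())
    k=(P[:,2]>38)&(P[:,2]<47)&(abs(v)<47)&(abs(v)>25)&(u>-8)&(u<30); q=np.percentile(u[k],[1,5,15,50]).round(1); return p,q
for n in("scene","top"):
    s0=pickle.load(open(n+".pkl","rb")); s=eyes.snapshot(n); print(n,"before",pt(s0),"now",pt(s))
    if n=="scene": cv2.imwrite("pics/p.png",cv2.resize(s["color"][270:370,310:410,::-1],(600,600),interpolation=cv2.INTER_CUBIC))
E
python3 ptr.py
```

```text
[0.56978089 0.19342404 0.10069573] [-0.15079155 -4.74982955  4.45951035]
scene before ((array([33.4, 45. , 55. , 59.3]), np.int64(65)), array([1.7, 2.3, 3.6, 9.7])) now ((array([32.8, 47.8, 50. , 57.7]), np.int64(72)), array([ 6.1,  6.4,  8.4, 14.9]))Traceback (most recent call last):
  File "ptr.py", line 9, in <module>
    s0=pickle.load(open(n+".pkl","rb")); s=eyes.snapshot(n); print(n,"before",pt(s0),"now",pt(s))
                                                                                           ~~^^^
  File "ptr.py", line 6, in pt
    k=(P[:,2]>54)&(P[:,2]<70)&(abs(v)<9)&(u>15)&(u<70); p=(np.percentile(u[k],[50,90,97,100]).round(1),k.sum())
                                                           ~~~~~~~~~~~~~^^^^^^^^^^^^^^^^^^^^^
    return _quantile_unchecked(
        a, q, axis, out, overwrite_input, method, keepdims, weights)
    return _ureduce(a,
                    func=_quantile_ureduce_func,
    ...<5 lines>...
                    overwrite_input=overwrite_input,
                    method=method)
    r = func(a, **kwargs)
    result = _quantile(arr,
                       quantiles=q,
    ...<2 lines>...
                       out=out,
                       weights=wgt)
    slices_having_nans = np.isnan(arr[-1, ...])
                                  ~~~^^^^^^^^^
IndexError: index -1 is out of bounds for axis 0 with size 0
```

Scaled: 0.55 cm / 80 = 0.0069, 0.5 cm / 80 = 0.0063.

Emit:
send_rows([
  {"dx": 0.0013,"dy": 0,"dz": 0,"rx": 0,"ry": 0,"rz": 0,"hand": 2.5},
  {"dx": 0.0025,"dy": 0,"dz": 0,"rx": 0,"ry": 0,"rz": 0,"hand": 2.5},
  {"dx": 0.0038,"dy": 0,"dz": 0,"rx": 0,"ry": 0,"rz": 0,"hand": 2.5},
  {"dx": 0.005,"dy": 0,"dz": 0,"rx": 0,"ry": 0,"rz": 0,"hand": 2.5},
  {"dx": 0.0063,"dy": 0,"dz": 0,"rx": 0,"ry": 0,"rz": 0,"hand": 2.5},
  {"dx": 0.0069,"dy": 0,"dz": 0,"rx": 0,"ry": 0,"rz": 0,"hand": 2.5},
  {"dx": 0.0069,"dy": 0,"dz": 0,"rx": 0,"ry": 0,"rz": 0,"hand": 2.5},
  {"dx": 0.0069,"dy": 0,"dz": 0,"rx": 0,"ry": 0,"rz": 0,"hand": 2.5},
  {"dx": 0.0069,"dy": 0,"dz": 0,"rx": 0,"ry": 0,"rz": 0,"hand": 2.5},
])

```text
clock: 13.38
tool_pos: [0.5705, 0.1984, 0.1007]
ee_rot: [0.001, 0.756, 0.655, -0.001]
contact_force: [-1.9, -11.6, 6.9]
gripper_width: 0.0325
gripper_force: 70.6
```

```bash
sed -i 's/("scene","top")/("scene",)/' ptr.py; python3 ptr.py
```

```text
[0.57049789 0.19838133 0.10072643] [ -1.9258977  -11.58610766   6.93381383]
scene before ((array([33.4, 45. , 55. , 59.3]), np.int64(65)), array([1.7, 2.3, 3.6, 9.7])) now ((array([33.7, 52.3, 54.5, 56.1]), np.int64(81)), array([ 9.3, 11.6, 13.2, 20.9]))
```

View pics/p.png

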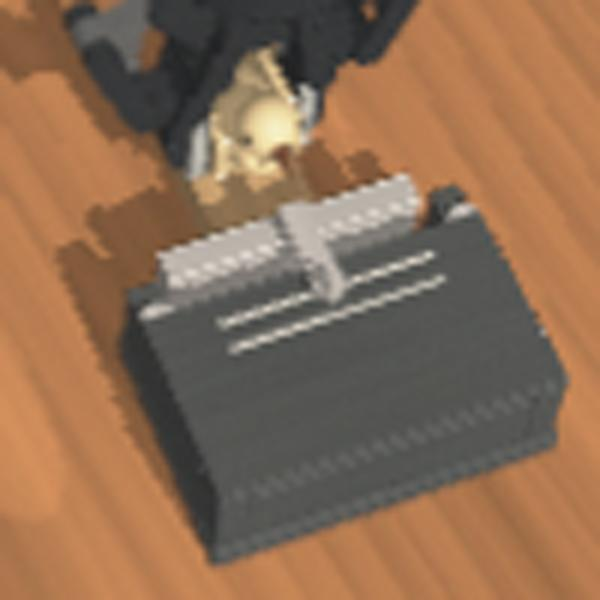

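The pointer tip at (330,292) lies between the two lines, at about 9–10 mm of travel. The bird is upright and square against the plate. I hold briefly to check that it is steady.

Emit:
send_rows([
  {"dx": 0,"dy": 0,"dz": 0,"rx": 0,"ry": 0,"rz": 0,"hand": 2.5},
  {"dx": 0,"dy": 0,"dz": 0,"rx": 0,"ry": 0,"rz": 0,"hand": 2.5},
  {"dx": 0,"dy": 0,"dz": 0,"rx": 0,"ry": 0,"rz": 0,"hand": 2.5},
  {"dx": 0,"dy": 0,"dz": 0,"rx": 0,"ry": 0,"rz": 0,"hand": 2.5},
  {"dx": 0,"dy": 0,"dz": 0,"rx": 0,"ry": 0,"rz": 0,"hand": 2.5},
  {"dx": 0,"dy": 0,"dz": 0,"rx": 0,"ry": 0,"rz": 0,"hand": 2.5},
])

```text
clock: 13.93
tool_pos: [0.5705, 0.1984, 0.1008]
ee_rot: [0.001, 0.756, 0.655, -0.0]
contact_force: [-1.5, -10.5, 7.5]
gripper_width: 0.033
gripper_force: 70.6
```

```bash
python3 ptr.py; python3 - <<'E'
from h import *; from cell import eyes
P=cloud(eyes.snapshot("scene")).reshape(-1,3)*1000
a=np.radians(81.8); ex=np.array([np.cos(a),np.sin(a)]); ey=np.array([-ex[1],ex[0]]); d=P[:,:2]-[575.1,228.9]; u,v=d@ex,d@ey
k=(P[:,2]>18)&(P[:,2]<28)&(abs(v)<26)&(u>-50)&(u<6)
print("foot y",np.percentile(v[k],[0,3,97,100]).round(1),"top z",np.percentile(P[k&(abs(v)<15)&(u>-15),2],[10,50,90]).round(1))
k=(u>-60)&(u<-5)&(abs(abs(v)-20)<2.5)&(P[:,2]>8)&(P[:,2]<23); print(k.sum())
k=(np.hypot(P[:,0]-481,P[:,1]+283)<25)&(P[:,2]>44)&(P[:,2]<140); print("weight top",P[k][:,2].max(), P[k&(P[:,2]>92)].mean(0).round(1))
E
```

```text
[0.57051318 0.19837325 0.10076856] [ -1.47683336 -10.50972085   7.52294672]
scene before ((array([33.4, 45. , 55. , 59.3]), np.int64(65)), array([1.7, 2.3, 3.6, 9.7])) now ((array([34.2, 52.4, 54.2, 54.6]), np.int64(83)), array([11.2, 11.5, 13.5, 20.3]))
foot y [-20.5 -19.1  18.9  21.8] top z [22.2 24.1 25.7]
30
weight top 104.7103486522235 [ 481.1 -282.    96. ]
```

```bash
python3 -c "
from cell import r
print(r.finish_job())"
```

```text
the job is handed in; nothing more can be done
None
```

The job is handed in: the small weight is upright, right down in its own pocket, and the gripper still holds the cuckoo square and centred against the plate, about 9–10 mm in at a steady 10.6 N or so, as measured beforehand; the hand-in gave no verdict.

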